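# Tip only the lime out of the two-section fruit tray

## Task

Pick up the two-section wooden tray by its handle and, with the section that holds the lime turned to the low side, tip the lime out into the round bowl while the lemon stays in its own section. Do not touch the fruit with the gripper. Then set the tray back down upright on the worktop and let go, leaving the bowl where it stands.

Things in the scene. Friction and masses are not known exactly. Their poses are not given: they have to be found in the camera images.
- tray_grip (a point): Centre of the handle bar of a loose dark wooden tray with two equal sections, 0.25 kg, 120 mm (x) by 212 mm (y). 112 mm above the middle of its underside. x runs along bar and divider, y across from one section to the other, z up. Bar 100 mm long, 14 thick (y), 24 high, flat sides, on posts at x = -43 and 43; under it an open gap 35 mm high, then the divider, top 65 mm above the underside.
- tray_lip (a point): Middle of the lip edge of the tray's +y section, 105 mm (y) and -80 mm (z) from tray_grip, same axes; the -y section mirrors it. Each section: 104 mm wide, floor 6 mm thick, flat to y = 56 mm, then flaring up at 28 degrees to this open lip; end boards 46 mm high. Tipped about 45 degrees about x, the low side's fruit rolls out over its lip; the divider holds the other.
- lime_center (a point): Centre of the lime: small, round, green, 48 x 44 x 45 mm, 42 g, lying loose in one of the tray's two sections (either one); it rolls easily. Its axes mean nothing.
- lemon_center (a point): Centre of the lemon: larger, yellow, oval, 83 x 58 x 58 mm, 126 g, lying loose in the tray's other section. It stays there. Its axes mean nothing.
- bowl: Round cream stoneware bowl, open at the top, 210 mm across the rim, 55 mm high, inner floor 8 mm up, 0.52 kg, standing loose on the worktop. Origin at the centre of its underside, z up.
Mind the look-alikes: they are no part of the job. Leave any blue or purple look-alike of the part that bears lime_center alone.

How it is judged:
By the outcome, as a careful person would: the job done as asked, in the order asked, and still so for the second after the job is handed in, with the robot touching nothing.
It also fails if it takes over 62 s, if anything falls off the work surface, if the arm or the gripper's body presses on something with over 40 N, if the wrist force passes 120 N, or if a joint passes its speed limit or range.

## Robot

A 6-joint arm with a two-finger parallel gripper is mounted at the origin on a cart in front of the work surface, level with it; the furniture and walls round the work are solid. World frame = base frame: x ahead of the robot, y to its left, z up, the work surface at z = 0. Lengths are in m, angles in rad, forces in N, time in s.
With the tool pointing down it reaches from about 0.275 to 0.825 m from the base axis. Payload 5.2 kg.
Tool frame: the origin (TCP) lies at the very end of the fingers, on their centre line; the grasp point (between the pads) lies 19 mm behind it; z points along the fingers, y is the line along which they close (so a half turn about z gives the same grasp; the last joint's range is limited). The gripper opens to 93 mm and grips with 3 to 60 N. Pads are 15 mm wide; open, the fingers measure 128 mm over their backs; the gripper's body (75 mm by 188 mm) begins 65 mm behind the grasp point.
Start: joints at [0.959, 0.259, 1.535, -0, 1.348, -0.203], TCP at [0.219, 0.505, 0.219] pointing down, gripper open.
Joint ranges: [-3.14, 3.14], [-0.91, 2.08], [0.19, 2.58], [-1.22, 4.36], [0.22, 2.71], [-3.12, 3.12]. Speed limits (rad/s): [2.57, 2.57, 3.14, 3.14, 3.14, 3.14].

## Interface

Orientations are given as a unit quaternion [x, y, z, w].
In Python, from bench import readout, eyes, robot, nets gives the robot as it stands.
- The arm moves only by the shell command python3 -m inch 'ROWS' [OPENING] [FORCE]. ROWS is JSON, a list of rows, each an object with "xyz": the shift along the tool's x, y, z in mm, a list of three; "dr": the turn, a rotation vector about the tool's x, y, z in degrees, a list of three. A call has 1 to 8 rows; each row shifts and turns the commanded pose from where the row before left it, along the tool's axes as they then stand; what a row does not reach is not made up. A row lasts 1/8 s, in which the tool goes at most 62.5 mm and 10.7 degrees, less where a joint would pass 70% of its speed; a pose out of reach is approached as far as the arm can. A call is refused whole if a number of a shift passes 62.5 or a number of a turn 10.7, either way. A call with a gripper value outside its range is refused whole. OPENING is the finger opening in mm, from 0 to 93, set as the call begins (- or left out, the last holds). The fingers move at their own pace and stop on an object; FORCE is the grip in N (left out, the last holds). Time passes only in rows, so rows that do not move let the fingers close. It gives the time, the measured TCP pose, the force, the opening and the grip force at its end, in the units of the state.
- readout.get_state(): the state, without advancing time (a new reading comes with each control period).
- eyes.grab_frame(name): name is "side" or "top"; returns a dict with "color" (480x640x3 uint8, blue, green, red), "fx", "fy", "cx", "cy" (pixels), "k1" (the pictures are not rectified: a ray, as slopes to the right and down, at radius r is drawn at 1 + k1 r^2 times it, then the intrinsics apply), "rvec" (rotation vector, rad) and "tvec" (3), from world to camera coordinates, as OpenCV has them. Camera axes: x right, y down, z forward; pixel columns grow to the right and rows downward; lengths in m; the calibration is good to about 2 mm. A picture is of the moment at which its call begins. There is no depth.
- robot.sign_off(): hands the job in; it is judged then, once.
Trained networks look in a picture, given as the dict that the camera call returned (one of the last four; its "shot" number tells which), for a name from the list of things; names that differ only in an ending like _2 or _b are one class to them, and where a whole thing is asked for, a point or a joint stands for the part that bears it (a point fixed in the world has none). Each returns a list of dicts, best first, with "score" (0 to 1); they miss things now and then, are a little off and sometimes report something else, mostly with a low value. They report only what shows in the picture. A call takes as long as a camera call. They do not tell look-alikes from the thing itself.
- nets.recognise(thing, picture): "box" ([left, top, right, bottom] in pixels, round what is visible of it).
- nets.mark_of(thing, picture): "position" ([column, row] in pixels: a listed point, or the origin of a listed thing).
The state is a dict: "clock": time; "joints": joint angles; "dq": joint speeds; "joint_torque": joint torques, N m; "ee_pos": TCP position; "eef_rot": TCP orientation; "contact_force": force on the tool from outside, world axes, zero at the start; "wrist_torque": the same for the moment, N m; "opening": opening from 0.0 (shut) to 1.0 (fully open); "grip_force": force on a finger pad.
Only numpy, scipy, OpenCV 4.12 (cv2) and the standard library are available. Lean on these libraries where they do the work, as an engineer would, in place of code of your own. Each camera call takes 0.05 s, during which the arm holds its last target. There are 200 camera calls.

## Working session

There is one attempt and no reset: what is moved stays moved. The work goes in short steps, Python scripts to look and compute and a shell command to move; the robot and the scene stay as the last step left them, time stands still between calls to the robot, and variables do not carry over. Pictures are saved under pics/ and viewed, at most 10 in all, crops included, and the job is handed in when it is done.

```bash
mkdir -p pics; cat > h.py <<'E'
import numpy as np, cv2
from bench import readout, eyes, robot, nets
def cam(f):
    K=np.array([[f["fx"],0,f["cx"]],[0,f["fy"],f["cy"]],[0,0,1.]]);d=np.array([f["k1"],0,0,0,0.])
    R=cv2.Rodrigues(np.array(f["rvec"],float))[0];t=np.array(f["tvec"],float).ravel();return K,d,R,t
def ray(f,p):
    K,d,R,t=cam(f);u=cv2.undistortPoints(np.array([[p]],float),K,d)[0,0]
    return -R.T@t, R.T@np.array([u[0],u[1],1])
def atz(f,p,z):
    o,v=ray(f,p);return o+v*(z-o[2])/v[2]
def tri(rs):
    A=0;b=0
    for o,v in rs:
        v=v/np.linalg.norm(v);P=np.eye(3)-np.outer(v,v);A=A+P;b=b+P@o
    return np.linalg.solve(A,b)
def proj(f,X):
    K,d,R,t=cam(f);return cv2.projectPoints(np.array(X,float).reshape(-1,1,3),cv2.Rodrigues(R)[0],t,K,d)[0].reshape(-1,2)
E
python3 - <<'E'
from h import *
np.set_printoptions(precision=3,suppress=True)
F={n:eyes.grab_frame(n) for n in("top","side")}
for n,f in F.items():
    cv2.imwrite(f"pics/{n}0.png",f["color"]); print(n,-cam(f)[2].T@cam(f)[3])
    for th,z in(("tray_grip",.112),("tray_lip",.032),("lime_center",.03),("lemon_center",.035),("bowl",0)):
        for r in nets.mark_of(th,f)[:4]: print(n,th,round(r["score"],2),np.array(r["position"]),atz(f,r["position"],z))
s=readout.get_state();print(s["clock"],s["ee_pos"],s["eef_rot"],s["opening"])
E
```

```text
top [ 0.344 -0.047  0.953]
top tray_grip 0.94 [274.4 261.7] [0.479 0.032 0.112]
top tray_lip 0.56 [220.6 268.7] [0.481 0.139 0.032]
top lime_center 0.88 [303.9 271.3] [ 0.473 -0.015  0.03 ]
top lime_center 0.6 [369.9 312.6] [ 0.394 -0.132  0.03 ]
top lime_center 0.55 [277.  206.1] [0.598 0.034 0.03 ]
top lemon_center 0.98 [260.4 268. ] [0.48  0.065 0.035]
top bowl 0.73 [462.9 259.4] [ 0.492 -0.319  0.   ]
side [ 0.259 -1.224  0.604]
side tray_grip 0.88 [309.8 218.2] [0.473 0.009 0.112]
side tray_lip 0.65 [305.2 229.9] [0.484 0.135 0.032]
side tray_lip 0.54 [307.8 216.7] [0.504 0.221 0.032]
side lime_center 0.89 [282.4 285.7] [ 0.394 -0.141  0.03 ]
side lime_center 0.77 [312.  253.9] [ 0.477 -0.     0.03 ]
side lime_center 0.7 [361.1 245.1] [0.598 0.033 0.03 ]
side lemon_center 0.41 [308.8 237.9] [0.483 0.078 0.035]
side bowl 0.56 [347.2 340. ] [ 0.49  -0.308  0.   ]
0.6 [0.219 0.505 0.219] [0.203 0.979 0.    0.   ] 0.9986089328937442
```

View pics/top0.png

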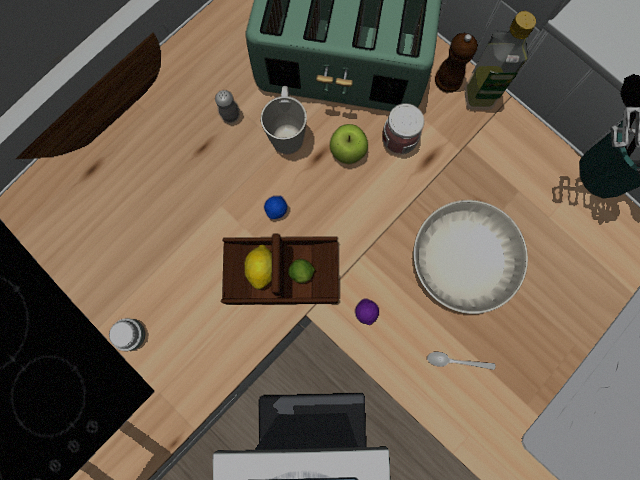

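View pics/side0.png

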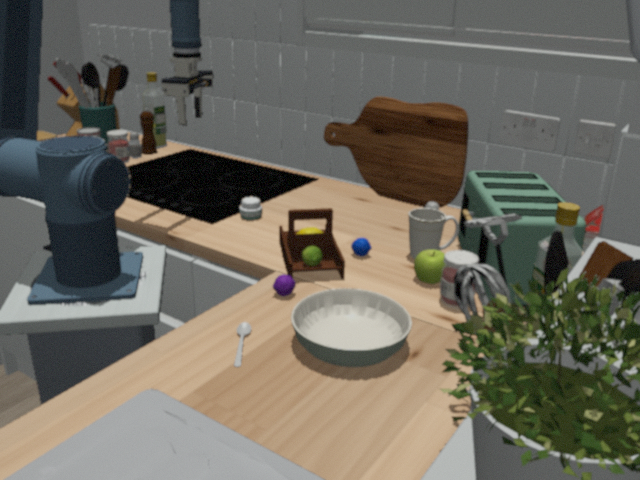

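The top view shows the tray with its bar near (277,265), the lime at (302,271) on the -y side, the lemon at (260,268) and the bowl at (469,256). In the side view the bar is at (311,215) and the bowl at (350,325). The blue and purple balls are decoys.

```bash
python3 -m inch '[{"xyz":[0,0,0],"dr":[0,0,-7.8]},{"xyz":[0,0,0],"dr":[0,0,-7.8]},{"xyz":[0,0,0],"dr":[0,0,-7.8]}]' 60
python3 -m inch '[{"xyz":[-25,-48,0],"dr":[0,0,0]},{"xyz":[-25,-48,0],"dr":[0,0,0]},{"xyz":[-25,-48,0],"dr":[0,0,0]},{"xyz":[-25,-48,0],"dr":[0,0,0]},{"xyz":[-25,-48,0],"dr":[0,0,0]},{"xyz":[-25,-48,0],"dr":[0,0,0]},{"xyz":[-25,-48,0],"dr":[0,0,0]},{"xyz":[0,0,0],"dr":[0,0,0]}]'
python3 - <<'E'
from h import *
np.set_printoptions(precision=3,suppress=True)
F={n:eyes.grab_frame(n) for n in("top","side")}
P={}
for th in("tray_grip","tray_lip","lime_center","bowl"):
    for n,f in F.items():
        P[th,n]=[r["position"] for r in nets.mark_of(th,f)[:3]]
    for a in P[th,"top"]:
        for b in P[th,"side"]:
            X=tri([ray(F["top"],a),ray(F["side"],b)]); e=np.linalg.norm(proj(F["top"],X)-a)
            if e<4: print(th,X,round(e,1))
f=F["top"]
for a,b,z in(((223,238),(338,238),.046),((223,302),(339,302),.046),((276,236),(278,294),.124)):
    A,B=atz(f,a,z),atz(f,b,z);print(A,B,np.degrees(np.arctan2(*(B-A)[1::-1])))
# bowl rim ellipse from image extents
box=nets.recognise("bowl",f)[0];b=box["box"];print(box)
print(atz(f,[(b[0]+b[2])/2,(b[1]+b[3])/2],.055))
c=f["color"][220:320,205:350];cv2.imwrite("pics/crop1.png",cv2.resize(c,None,fx=5,fy=5,interpolation=cv2.INTER_CUBIC))
E
```

```text
clock: 0.98
ee_pos: [0.2186, 0.5047, 0.2187]
eef_rot: [-0.002, 1.0, 0.0, 0.0]
contact_force: [0.3, 0.4, -0.1]
opening: 0.728
grip_force: 0.0
clock: 1.98
ee_pos: [0.3952, 0.1657, 0.2188]
eef_rot: [0.003, 1.0, -0.0, 0.001]
contact_force: [-0.4, 0.9, 0.1]
opening: 0.645
grip_force: 0.0
tray_grip [0.478 0.027 0.108] 1.1
tray_lip [0.476 0.134 0.034] 0.2
lime_center [ 0.477 -0.009  0.035] 0.5
lime_center [0.601 0.038 0.019] 1.2
lime_center [ 0.397 -0.125  0.022] 1.3
bowl [ 0.491 -0.321  0.008] 2.1
[0.536 0.132 0.046] [ 0.53  -0.079  0.046] -91.5380843389617
[0.419 0.131 0.046] [ 0.414 -0.077  0.046] -91.41739528929513
[0.521 0.028 0.124] [0.424 0.025 0.124] -178.58955960778036
{'box': [414.8, 196.9, 528.5, 311.7], 'score': 0.84}
[ 0.492 -0.32   0.055]
```

View pics/crop1.png

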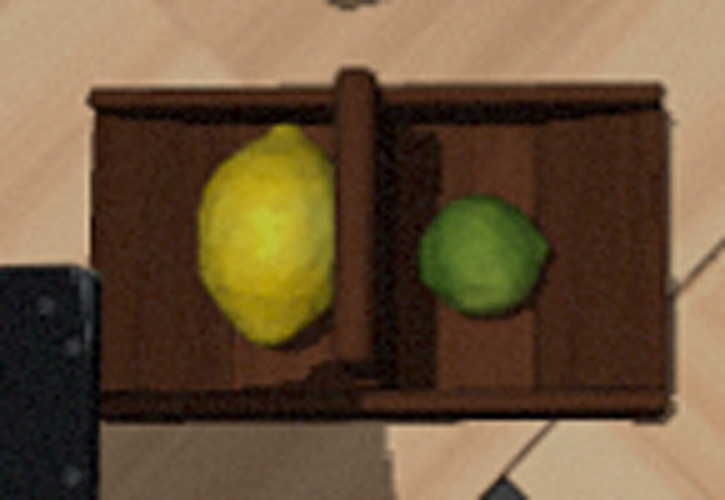

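The crop shows the tray square to the world axes. The lime lies clear of the bar on the -y side and the lemon rests by the divider. Tray centre is about (0.475, 0.027).

```bash
python3 -m inch '[{"xyz":[-27,-46,0],"dr":[0,0,0]},{"xyz":[-27,-46,0],"dr":[0,0,0]},{"xyz":[-27,-46,0],"dr":[0,0,0]},{"xyz":[0,0,30],"dr":[0,0,0]},{"xyz":[0,0,20],"dr":[0,0,0]},{"xyz":[0,0,0],"dr":[0,0,0]},{"xyz":[0,0,0],"dr":[0,0,0]}]' 60
python3 - <<'E'
from h import *
s=readout.get_state();print(s["ee_pos"],s["eef_rot"])
f=eyes.grab_frame("top");g=eyes.grab_frame("side")
a=f["color"][180:330,200:350];b=g["color"][170:290,250:370]
cv2.imwrite("pics/crop2.png",np.hstack([cv2.resize(a,(400,400)),cv2.resize(b,(400,400))]))
E
```

```text
clock: 3.4
ee_pos: [0.4749, 0.0308, 0.1694]
eef_rot: [-0.0, 1.0, -0.0, 0.001]
contact_force: [0.5, 0.0, 0.0]
opening: 0.65
grip_force: 0.0
[0.47489266 0.03076998 0.16942361] [-5.32747987e-05  9.99999870e-01 -8.14647152e-05  5.00892244e-04]
```

View pics/crop2.png

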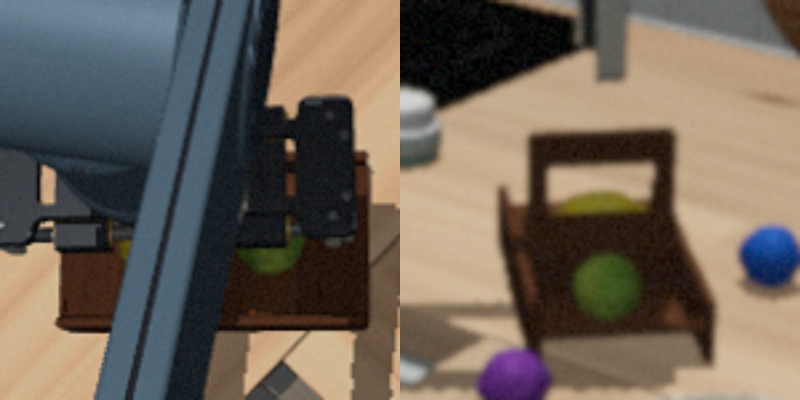

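The gripper is over the middle of the bar (side view), with the fingers straddling it; descend and grip.

```bash
python3 -m inch '[{"xyz":[0,-4,20],"dr":[0,0,0]},{"xyz":[0,0,25],"dr":[0,0,0]},{"xyz":[0,0,20],"dr":[0,0,0]},{"xyz":[0,0,11],"dr":[0,0,0]},{"xyz":[0,0,0],"dr":[0,0,0]},{"xyz":[0,0,0],"dr":[0,0,0]}]'
python3 -m inch '[{"xyz":[0,0,0],"dr":[0,0,0]},{"xyz":[0,0,0],"dr":[0,0,0]},{"xyz":[0,0,0],"dr":[0,0,0]},{"xyz":[0,0,0],"dr":[0,0,0]},{"xyz":[0,0,0],"dr":[0,0,0]},{"xyz":[0,0,0],"dr":[0,0,0]},{"xyz":[0,0,0],"dr":[0,0,0]},{"xyz":[0,0,0],"dr":[0,0,0]}]' 0 45
```

```text
clock: 4.25
ee_pos: [0.4751, 0.0265, 0.0935]
eef_rot: [0.0, 1.0, -0.0, 0.001]
contact_force: [0.7, 0.2, 0.0]
opening: 0.645
grip_force: 0.0
clock: 5.25
ee_pos: [0.4743, 0.0269, 0.0927]
eef_rot: [0.0, 1.0, 0.0, -0.0]
contact_force: [-0.1, 2.9, 2.0]
opening: 0.143
grip_force: 45.0
```

```bash
python3 -m inch '[{"xyz":[0,0,-4],"dr":[0,0,0]},{"xyz":[0,0,-10],"dr":[0,0,0]},{"xyz":[0,0,-20],"dr":[0,0,0]},{"xyz":[0,0,-26],"dr":[0,0,0]},{"xyz":[0,0,-26],"dr":[0,0,0]},{"xyz":[0,0,-20],"dr":[0,0,0]},{"xyz":[0,0,-10],"dr":[0,0,0]},{"xyz":[0,0,-4],"dr":[0,0,0]}]'
python3 -m inch '[{"xyz":[0,-2,0],"dr":[0,0,0]},{"xyz":[0,-4,0],"dr":[0,0,0]},{"xyz":[0,-6,0],"dr":[0,0,0]},{"xyz":[0,-8,0],"dr":[0,0,0]},{"xyz":[0,-10,0],"dr":[0,0,0]},{"xyz":[0,-10,0],"dr":[0,0,0]},{"xyz":[0,-10,0],"dr":[0,0,0]},{"xyz":[0,-10,0],"dr":[0,0,0]}]'
python3 -m inch '[{"xyz":[0,-10,0],"dr":[0,0,0]},{"xyz":[0,-10,0],"dr":[0,0,0]},{"xyz":[0,-10,0],"dr":[0,0,0]},{"xyz":[0,-10,0],"dr":[0,0,0]},{"xyz":[0,-10,0],"dr":[0,0,0]},{"xyz":[0,-10,0],"dr":[0,0,0]},{"xyz":[0,-10,0],"dr":[0,0,0]},{"xyz":[0,-10,0],"dr":[0,0,0]}]'
python3 -m inch '[{"xyz":[-2,-10,0],"dr":[0,0,0]},{"xyz":[-2,-10,0],"dr":[0,0,0]},{"xyz":[-2,-10,0],"dr":[0,0,0]},{"xyz":[-2,-10,0],"dr":[0,0,0]},{"xyz":[-2,-8,0],"dr":[0,0,0]},{"xyz":[-2,-6,0],"dr":[0,0,0]},{"xyz":[-2,-4,0],"dr":[0,0,0]},{"xyz":[-2,-2,0],"dr":[0,0,0]}]'
python3 - <<'E'
from h import *
f=eyes.grab_frame("top");g=eyes.grab_frame("side")
s=readout.get_state();print(s["ee_pos"],s["joints"])
a=f["color"][140:390,240:560];b=g["color"][110:410,150:530]
cv2.imwrite("pics/c3.png",np.hstack([cv2.resize(a,(400,312)),cv2.resize(b,(395,312))]))
E
```

```text
clock: 6.25
ee_pos: [0.4744, 0.0265, 0.213]
eef_rot: [0.0, 1.0, -0.0, 0.0]
contact_force: [-0.7, -0.3, -5.0]
opening: 0.147
grip_force: 45.0
clock: 7.25
ee_pos: [0.4744, -0.0342, 0.2127]
eef_rot: [0.0, 1.0, -0.0, -0.0]
contact_force: [-0.4, 0.6, -3.3]
opening: 0.147
grip_force: 45.0
clock: 8.25
ee_pos: [0.4744, -0.1141, 0.2126]
eef_rot: [0.0, 1.0, -0.0, -0.0]
contact_force: [0.1, -0.5, -5.2]
opening: 0.145
grip_force: 45.0
clock: 9.25
ee_pos: [0.4905, -0.1735, 0.2126]
eef_rot: [0.0, 1.0, 0.0, -0.0]
contact_force: [-0.2, -0.6, -5.4]
opening: 0.145
grip_force: 45.0
[ 0.49055203 -0.17345897  0.2126401 ] [-5.54519143e-01  2.09413803e-01  1.61447666e+00  7.26559774e-05
  1.31763531e+00 -2.12495639e+00]
```

View pics/c3.png

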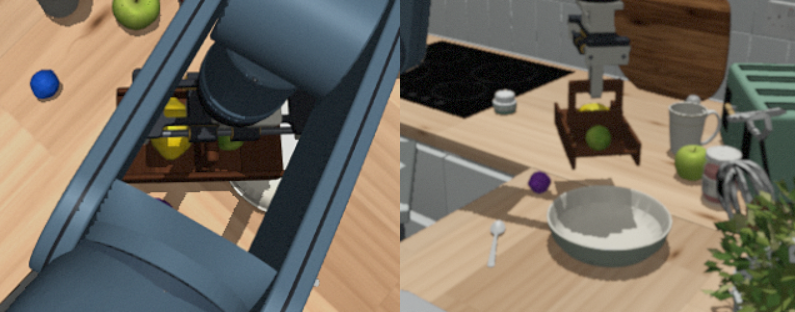

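The side view shows the tray hanging level, lime in front at (598,138) and lemon behind, just short of the bowl. Shift further over the bowl, then tip slowly.

```bash
python3 -m inch '[{"xyz":[0,-3,1],"dr":[0,0,0]},{"xyz":[0,-6,2],"dr":[0,0,0]},{"xyz":[0,-9,2],"dr":[0,0,0]},{"xyz":[0,-10,3],"dr":[0,0,0]},{"xyz":[0,-9,2],"dr":[0,0,0]},{"xyz":[0,-8,2],"dr":[0,0,0]},{"xyz":[0,-5,2],"dr":[0,0,0]},{"xyz":[0,-2,1],"dr":[0,0,0]}]'
python3 -m inch '[{"xyz":[0,0,0],"dr":[-1,0,0]},{"xyz":[0,0,0],"dr":[-2,0,0]},{"xyz":[0,0,0],"dr":[-2,0,0]},{"xyz":[0,0,0],"dr":[-2,0,0]},{"xyz":[0,0,0],"dr":[-2,0,0]},{"xyz":[0,0,0],"dr":[-2,0,0]},{"xyz":[0,0,0],"dr":[-2,0,0]},{"xyz":[0,0,0],"dr":[-2,0,0]}]'
python3 -m inch '[{"xyz":[0,0,0],"dr":[-2,0,0]},{"xyz":[0,0,0],"dr":[-2,0,0]},{"xyz":[0,0,0],"dr":[-2,0,0]},{"xyz":[0,0,0],"dr":[-2,0,0]},{"xyz":[0,0,0],"dr":[-2,0,0]},{"xyz":[0,0,0],"dr":[-1,0,0]},{"xyz":[0,0,0],"dr":[0,0,0]},{"xyz":[0,0,0],"dr":[0,0,0]}]'
python3 - <<'E'
from h import *
g=eyes.grab_frame("side")
s=readout.get_state();print(s["ee_pos"],s["eef_rot"],s["joints"])
cv2.imwrite("pics/c4.png",cv2.resize(g["color"][130:380,200:520],None,fx=2,fy=2))
E
```

```text
clock: 10.35
ee_pos: [0.4902, -0.2257, 0.1974]
eef_rot: [0.0, 1.0, 0.0, -0.0]
contact_force: [0.5, -0.4, -5.1]
opening: 0.15
grip_force: 45.0
clock: 11.35
ee_pos: [0.4904, -0.2255, 0.1976]
eef_rot: [0.0, 0.991, 0.132, 0.0]
contact_force: [0.3, -0.4, -4.6]
opening: 0.147
grip_force: 45.0
clock: 12.35
ee_pos: [0.4904, -0.2253, 0.1978]
eef_rot: [0.0, 0.974, 0.225, 0.0]
contact_force: [-0.2, 0.8, -4.8]
opening: 0.147
grip_force: 45.0
[ 0.49039451 -0.22523512  0.19784658] [1.15939704e-05 9.74414476e-01 2.24758570e-01 1.19714633e-04] [-0.84534945  0.43090447  1.43024312  0.29553739  1.627318   -2.45137442]
```

View pics/c4.png

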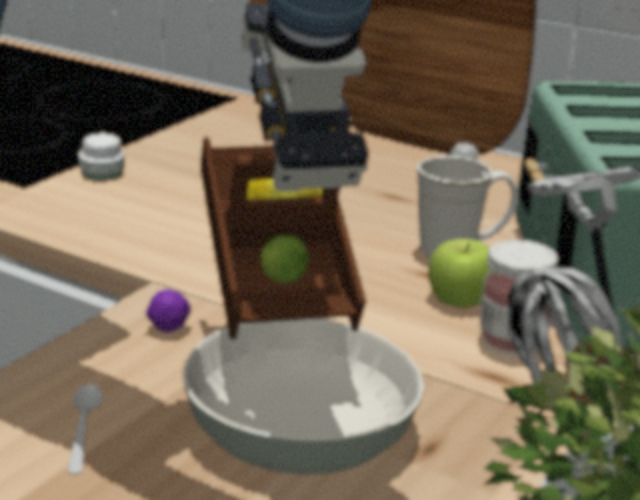

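At 26° tilt the lime is at (285,258), still in its section, and the lip (y ≈ -0.29) is over the bowl. Continue tipping.

```bash
python3 -m inch '[{"xyz":[0,0,0],"dr":[-2,0,0]},{"xyz":[0,0,0],"dr":[-2,0,0]},{"xyz":[0,0,0],"dr":[-2,0,0]},{"xyz":[0,0,0],"dr":[-2,0,0]},{"xyz":[0,0,0],"dr":[-2,0,0]},{"xyz":[0,0,0],"dr":[-2,0,0]},{"xyz":[0,0,0],"dr":[-2,0,0]},{"xyz":[0,0,0],"dr":[-2,0,0]}]'
python3 -m inch '[{"xyz":[0,0,0],"dr":[-2,0,0]},{"xyz":[0,0,0],"dr":[-2,0,0]},{"xyz":[0,0,0],"dr":[-1,0,0]},{"xyz":[0,0,0],"dr":[0,0,0]},{"xyz":[0,0,0],"dr":[0,0,0]},{"xyz":[0,0,0],"dr":[0,0,0]},{"xyz":[0,0,0],"dr":[0,0,0]},{"xyz":[0,0,0],"dr":[0,0,0]}]'
python3 - <<'E'
from h import *
g=eyes.grab_frame("side")
s=readout.get_state();print(s["ee_pos"],s["eef_rot"],s["joints"])
cv2.imwrite("pics/c5.png",cv2.resize(g["color"][130:380,200:520],None,fx=2,fy=2))
E
```

```text
clock: 13.4
ee_pos: [0.4904, -0.2255, 0.1977]
eef_rot: [0.0, 0.933, 0.359, 0.0]
contact_force: [-0.2, 0.9, -5.3]
opening: 0.149
grip_force: 45.0
clock: 14.4
ee_pos: [0.4904, -0.2253, 0.1978]
eef_rot: [0.0, 0.917, 0.399, 0.0]
contact_force: [0.2, -0.5, -4.6]
opening: 0.149
grip_force: 45.0
[ 0.49035288 -0.22534679  0.19774702] [1.08469700e-04 9.17102473e-01 3.98651519e-01 9.09980118e-05] [-0.94873504  0.62027043  1.31630655  0.46508742  1.88682709 -2.53179498]
```

View pics/c5.png

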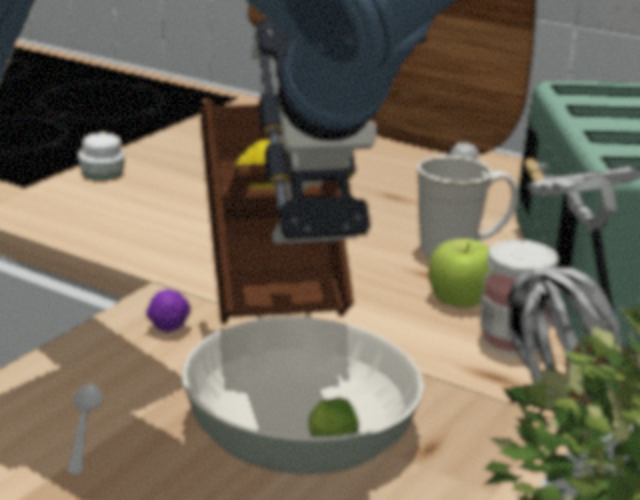

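The lime is in the bowl at (333,418), and the lemon (260,155) is still held behind the divider. Level the tray slowly and carry it back.

```bash
python3 -m inch '[{"xyz":[0,0,0],"dr":[2,0,0]},{"xyz":[0,0,0],"dr":[3,0,0]},{"xyz":[0,0,0],"dr":[4,0,0]},{"xyz":[0,0,0],"dr":[4,0,0]},{"xyz":[0,0,0],"dr":[4,0,0]},{"xyz":[0,0,0],"dr":[4,0,0]},{"xyz":[0,0,0],"dr":[4,0,0]},{"xyz":[0,0,0],"dr":[3,0,0]}]'
python3 -m inch '[{"xyz":[0,0,0],"dr":[3,0,0]},{"xyz":[0,0,0],"dr":[3,0,0]},{"xyz":[0,0,0],"dr":[3,0,0]},{"xyz":[0,0,0],"dr":[3,0,0]},{"xyz":[0,0,0],"dr":[3,0,0]},{"xyz":[0,0,0],"dr":[2,0,0]},{"xyz":[0,0,0],"dr":[2,0,0]},{"xyz":[0,0,0],"dr":[0,0,0]}]'
python3 -m inch '[{"xyz":[0,2,0],"dr":[0,0,0]},{"xyz":[0,4,0],"dr":[0,0,0]},{"xyz":[0,6,0],"dr":[0,0,0]},{"xyz":[0,8,0],"dr":[0,0,0]},{"xyz":[0,10,0],"dr":[0,0,0]},{"xyz":[0,10,0],"dr":[0,0,0]},{"xyz":[0,10,0],"dr":[0,0,0]},{"xyz":[0,10,0],"dr":[0,0,0]}]'
python3 -m inch '[{"xyz":[0,10,0],"dr":[0,0,0]},{"xyz":[0,10,0],"dr":[0,0,0]},{"xyz":[0,10,0],"dr":[0,0,0]},{"xyz":[0,10,0],"dr":[0,0,0]},{"xyz":[0,10,0],"dr":[0,0,0]},{"xyz":[0,10,0],"dr":[0,0,0]},{"xyz":[0,10,0],"dr":[0,0,0]},{"xyz":[0,10,0],"dr":[0,0,0]}]'
python3 -m inch '[{"xyz":[2,10,0],"dr":[0,0,0]},{"xyz":[2,10,0],"dr":[0,0,0]},{"xyz":[2,10,0],"dr":[0,0,0]},{"xyz":[2,10,0],"dr":[0,0,0]},{"xyz":[2,10,0],"dr":[0,0,0]},{"xyz":[2,10,0],"dr":[0,0,0]},{"xyz":[2,10,0],"dr":[0,0,0]},{"xyz":[2,10,0],"dr":[0,0,0]}]'
python3 -m inch '[{"xyz":[0,10,0],"dr":[0,0,0]},{"xyz":[0,8,0],"dr":[0,0,0]},{"xyz":[0,6,0],"dr":[0,0,0]},{"xyz":[0,4,0],"dr":[0,0,0]},{"xyz":[0,2,0],"dr":[0,0,0]},{"xyz":[0,0,0],"dr":[0,0,0]}]'
python3 - <<'E'
from h import *
g=eyes.grab_frame("side")
s=readout.get_state();print(s["ee_pos"],s["eef_rot"])
cv2.imwrite("pics/c6.png",cv2.resize(g["color"][130:380,200:520],None,fx=2,fy=2))
E
```

```text
clock: 15.45
ee_pos: [0.4902, -0.2245, 0.1988]
eef_rot: [-0.0, 0.987, 0.163, 0.001]
contact_force: [0.1, 0.4, -3.9]
opening: 0.144
grip_force: 45.0
clock: 16.45
ee_pos: [0.4902, -0.2246, 0.1978]
eef_rot: [-0.0, 1.0, -0.0, -0.0]
contact_force: [0.1, 1.0, -3.3]
opening: 0.146
grip_force: 45.0
clock: 17.45
ee_pos: [0.4904, -0.1646, 0.1977]
eef_rot: [0.0, 1.0, -0.0, 0.0]
contact_force: [0.4, 0.4, -5.1]
opening: 0.15
grip_force: 45.0
clock: 18.45
ee_pos: [0.4904, -0.0847, 0.1977]
eef_rot: [0.0, 1.0, 0.0, 0.0]
contact_force: [-0.0, -0.6, -4.1]
opening: 0.151
grip_force: 45.0
clock: 19.45
ee_pos: [0.4743, -0.0047, 0.1977]
eef_rot: [0.0, 1.0, -0.0, 0.0]
contact_force: [-0.6, 0.4, -4.7]
opening: 0.146
grip_force: 45.0
clock: 20.2
ee_pos: [0.4745, 0.0246, 0.1976]
eef_rot: [0.0, 1.0, -0.0, -0.0]
contact_force: [-0.5, 0.1, -5.1]
opening: 0.15
grip_force: 45.0
[0.47445617 0.02445643 0.19762315] [ 2.31609030e-04  9.99999970e-01 -6.76159438e-05 -3.19837572e-05]
```

View pics/c6.png

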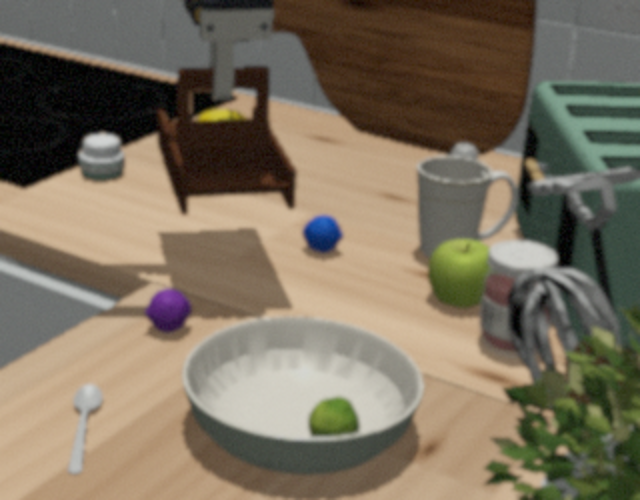

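The tray is level over its old spot with the lemon in it, and the lime lies in the bowl. Lower gently.

```bash
python3 -m inch '[{"xyz":[0,0,8],"dr":[0,0,0]},{"xyz":[0,0,18],"dr":[0,0,0]},{"xyz":[0,0,24],"dr":[0,0,0]},{"xyz":[0,0,22],"dr":[0,0,0]},{"xyz":[0,0,16],"dr":[0,0,0]},{"xyz":[0,0,10],"dr":[0,0,0]},{"xyz":[0,0,3],"dr":[0,0,0]},{"xyz":[0,0,0],"dr":[0,0,0]}]'
python3 -m inch '[{"xyz":[0,0,1],"dr":[0,0,0]},{"xyz":[0,0,1],"dr":[0,0,0]},{"xyz":[0,0,1],"dr":[0,0,0]},{"xyz":[0,0,0],"dr":[0,0,0]}]'
```

```text
clock: 21.25
ee_pos: [0.4747, 0.0245, 0.0968]
eef_rot: [0.0, 1.0, -0.0, 0.0]
contact_force: [-0.3, -0.4, -4.4]
opening: 0.15
grip_force: 45.0
clock: 21.75
ee_pos: [0.4744, 0.0246, 0.0936]
eef_rot: [0.0, 1.0, -0.0, -0.0]
contact_force: [-0.0, -0.4, -4.4]
opening: 0.148
grip_force: 45.0
```

```bash
python3 -m inch '[{"xyz":[0,0,0.5],"dr":[0,0,0]},{"xyz":[0,0,0.5],"dr":[0,0,0]},{"xyz":[0,0,0],"dr":[0,0,0]},{"xyz":[0,0,0],"dr":[0,0,0]}]'
```

```text
clock: 22.25
ee_pos: [0.4745, 0.0246, 0.0927]
eef_rot: [0.0, 1.0, -0.0, 0.0]
contact_force: [-1.2, 0.5, -2.5]
opening: 0.144
grip_force: 45.0
```

Contact is starting (the load is halving). Go half a millimetre more, then release to 50 mm and rise.

```bash
python3 -m inch '[{"xyz":[0,0,0.5],"dr":[0,0,0]},{"xyz":[0,0,0],"dr":[0,0,0]},{"xyz":[0,0,0],"dr":[0,0,0]}]'
python3 -m inch '[{"xyz":[0,0,0],"dr":[0,0,0]},{"xyz":[0,0,0],"dr":[0,0,0]},{"xyz":[0,0,0],"dr":[0,0,0]},{"xyz":[0,0,0],"dr":[0,0,0]},{"xyz":[0,0,0],"dr":[0,0,0]},{"xyz":[0,0,0],"dr":[0,0,0]}]' 50
python3 -m inch '[{"xyz":[0,0,-5],"dr":[0,0,0]},{"xyz":[0,0,-15],"dr":[0,0,0]},{"xyz":[0,0,-25],"dr":[0,0,0]},{"xyz":[0,0,-35],"dr":[0,0,0]},{"xyz":[0,0,-40],"dr":[0,0,0]},{"xyz":[0,0,-20],"dr":[0,0,0]},{"xyz":[0,0,0],"dr":[0,0,0]},{"xyz":[0,0,0],"dr":[0,0,0]}]'
python3 - <<'E'
from h import *
g=eyes.grab_frame("side")
b=nets.mark_of("bowl",g)[0];print(b, atz(g,b["position"],0))
cv2.imwrite("pics/c7.png",cv2.resize(g["color"][130:380,200:520],None,fx=2,fy=2))
E
```

```text
clock: 22.62
ee_pos: [0.4745, 0.0245, 0.0927]
eef_rot: [0.0, 1.0, -0.0, 0.0]
contact_force: [-2.3, -0.0, 6.2]
opening: 0.151
grip_force: 45.0
clock: 23.38
ee_pos: [0.4744, 0.0246, 0.0921]
eef_rot: [0.0, 1.0, -0.0, -0.0]
contact_force: [0.3, 0.3, -1.6]
opening: 0.536
grip_force: 0.0
clock: 24.38
ee_pos: [0.4739, 0.0247, 0.2317]
eef_rot: [0.0, 1.0, 0.0, -0.0]
contact_force: [0.2, 0.2, -0.4]
opening: 0.539
grip_force: 0.0
{'position': [347.2, 341.0], 'score': 0.86} [ 0.48895305 -0.31154691  0.        ]
```

View pics/c7.png

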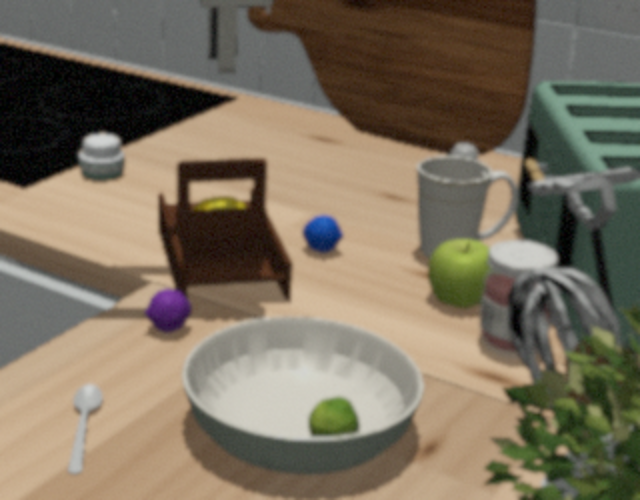

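The tray stands upright at (225,235) with the lemon inside and the gripper clear. The lime is in the bowl at (333,415), and the bowl has not moved. Handing in.

```bash
python3 -c "
from bench import robot;print(robot.sign_off())"
```

```text
the job is handed in; nothing more can be done
None
```

I tipped the lime into the bowl, the lemon stayed in its section, and the tray is back upright and released with the bowl unmoved; the job is handed in at about 24 s on the robot's clock (limit 62 s), with no verdict returned.

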